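# Shut and latch the counting chamber

## Task

Shut the raised lid of the large sample counting chamber by pressing it down until it lies flat. Then swing that chamber's latch arm round by its upright brass thumb pin until it points straight across the lid, and let go. Do not turn the latch of the small chamber.

Things in the scene. Friction and masses are not known exactly. Their poses are not given: they have to be found in the camera images.
- lid_front (a point): Steel lid, 160 x 160 x 12 mm, of the large grey chamber (fixed), raised 0.35 to 0.65 rad on a stiff hinge along its edge nearest the robot; 2 to 6 N shuts it by a press straight down here. Point: on its upper face, mid-width, 25 mm from the free edge, 135 from the hinge line; x towards the hinge, z out of it. Shut: level, 82 mm above bench. A cream dome, radius 30, height 30 mm, is 93 mm along x.
- large_pin (a point): Brass upright thumb pin, 12 mm diameter, 28 tall (93 to 121 mm above bench), on the end of the large chamber's flat steel latch arm. Point: on its axis, half-way up. Arm 14 mm wide, 8 thick; x points along it from the pivot to the pin, z up. Upright pivot axis 50 mm from the pin's, 20 mm outside the free edge of the shut lid at mid-width; the arm passes 3 mm above the shut lid.
- large_latch (a joint): Angle of the large chamber's latch arm, 0 to 2.2 rad, stops at both ends. 0: secured, pointing straight across the lid to its hinge edge. Grows anticlockwise seen from above; 1.57: lying along the lid's free edge, clear of it. Starts at 1.4 to 2.0. Light friction, about 1 N at the pin; stays where it is left.
- small_pin (a point): Bystander: the like brass pin (12 mm diameter, 28 tall; point on its axis half-way up, 92 mm above bench) of the small chamber, a box 110 x 110 x 67 mm, fixed, its lid down, its latch arm (38 mm from pivot to pin) clear of the lid. Leave it. Either chamber may be the left one.
Things that resemble listed ones, but are neither listed nor needed, are in the scene too. What is shaped like the part that bears lid_front but brown or pink is not meant.

How it is judged:
By the outcome, as a careful person would: the job done as asked, in the order asked, and still so for the second after the job is handed in, with the robot touching nothing.
It also fails if it takes over 38 s, if anything falls off the work surface, if the arm or the gripper's body presses on something with over 40 N, if the wrist force passes 120 N, or if a joint passes its speed limit or range.

## Robot

A 6-joint arm with a two-finger parallel gripper is mounted at the origin on the work surface. World frame = base frame: x ahead of the robot, y to its left, z up, the work surface at z = 0. Lengths are in m, angles in rad, forces in N, time in s.
With the tool pointing down it reaches from about 0.4 to 0.925 m from the base axis. Payload 3.4 kg.
Tool frame: the origin (TCP) lies at the very end of the fingers, on their centre line; the grasp point (between the pads) lies 19 mm behind it (ctrl.grip_depth is the distance from the TCP to the grasp point, in m); z points along the fingers, y is the direction in which the jaws open and shut (so a half turn about z gives the same grasp; the last joint's range is limited). The gripper opens to 85 mm and grips with 20 to 120 N. Pads are 22 mm wide; open, the fingers measure 114 mm over their backs; the gripper's body (76 mm by 85 mm) begins 54 mm behind the grasp point. The pads swing forward as they close: fully open they stand 13 mm farther back than shut.
Start: joints at [1.137, 0.307, 1.506, -0, 1.328, -0.073], TCP at [0.202, 0.538, 0.211] pointing down, gripper open.
Joint ranges: [-3.12, 3.12], [-1.05, 2.28], [0.14, 2.33], [-1.42, 4.57], [0.1, 2.73], [-2.68, 2.68]. Speed limits (rad/s): [2.57, 2.57, 3.14, 3.14, 3.14, 3.14].

## Interface

Orientations are given as a unit quaternion [w, x, y, z].
In Python, from rig import ctrl gives the robot as it stands. Calls block until the motion is done:
- ctrl.move_to(position, orientation): joint-space move of the TCP to a pose.
- ctrl.move_l(position, ori=None, vel=0.15, stop_force=None): straight line of the TCP; ori=None keeps the orientation; vel is the mean speed in m/s. With stop_force (N) it stops when the force on the tool has changed by that much, and returns True; else False.
- ctrl.goto_joints(angles): joint-space move.
- ctrl.gripper_to(opening): finger opening in m; the grip force is fixed at half the most; returns when the fingers have stopped.
- ctrl.sleep(seconds).
- ctrl.ik(position, orientation): joint angles nearest the present ones, or None.
- ctrl.state(): the state.
- ctrl.snapshot(name): name is "scene" or "side" or "wrist"; returns a dict with "frame" (420x560x3 uint8, red, green, blue), "z_map" (420x560 float32, m along the optical axis (not along the pixel's ray), 0 where there is no reading), "fx", "fy", "cx", "cy" (pixels), "R" (3x3) and "t" (3): a world point X has camera coordinates R X + t. Camera axes: x right, y down, z forward; pixel columns grow to the right and rows downward; lengths in m; the calibration is good to about 2 mm. A picture is of the moment at which its call begins.
A pose or a line that the arm cannot do raises ctrl.MotionError and nothing moves.
- ctrl.hand_in(): hands the job in, once; it reports no verdict.
The state is a dict: "time": time; "qpos": joint angles; "joint_velocities": joint speeds; "tau": joint torques, N m; "ee_pos": TCP position; "orientation": TCP orientation; "force": force on the tool from outside, world axes, zero at the start; "moment": the same for the moment, N m; "opening": finger opening in m.
Only numpy, scipy, OpenCV 4.12 (cv2) and the standard library are available. Lean on these libraries where they do the work, as an engineer would, in place of code of your own. Each camera call takes 0.05 s, during which the arm holds its last target.

## Working session

There is one attempt and no reset: what is moved stays moved. The work goes in short steps, each a Python script; the robot and the scene stay as the last script left them, time stands still between calls to the robot, and variables do not carry over. Pictures are saved under pics/ and viewed, and the job is handed in when it is done.

```bash
ls; mkdir -p pics; python3 - <<'E'
from rig import ctrl
import cv2,numpy as np
for n in ("scene","side","wrist"):
    s=ctrl.snapshot(n); cv2.imwrite(f"pics/{n}0.png",s["frame"][:,:,::-1]); np.savez(f"{n}0.npz",**s)
    print(n,s["fx"],s["cx"],s["cy"],(-s["R"].T@s["t"]).round(3),s["R"][2].round(2))
print(ctrl.state())
E
```

```text
pics
scene 476.0599961531238 275.428021104367 207.5792500261328 [ 1.483 -0.337  0.907] [-0.75  0.3  -0.59]
side 519.5036152549138 283.13739333128973 203.806163305852 [ 0.095 -0.869  1.113] [ 0.25  0.66 -0.71]
wrist 300.74548736011786 276.4776716204797 211.91674894514847 [0.127 0.566 0.372] [ 0.29 -0.11 -0.95]
{'time': 0.15, 'qpos': array([ 1.13751555e+00,  3.07404737e-01,  1.50732539e+00, -5.63136721e-06,
        1.32841178e+00, -7.35055765e-02]), 'joint_velocities': array([ 9.34132105e-05, -1.54880709e-03, -2.53805769e-03,  2.00871708e-04,
        2.33625186e-03,  1.96590679e-03]), 'tau': array([ 7.91044404e-04, -4.57975566e+01, -2.52221096e+01,  1.01584217e-05,
        8.42746580e-03, -3.00947090e-05]), 'ee_pos': array([0.20223695, 0.5376834 , 0.20980872]), 'orientation': array([-1.91544846e-04,  1.78918268e-01,  9.83863636e-01, -7.50572421e-04]), 'force': array([-0.33208598, -0.29084117,  0.3852597 ]), 'moment': array([ 0.03329152, -0.04227101, -0.00144949]), 'opening': 0.08492471161985087}
```

View pics/scene0.png

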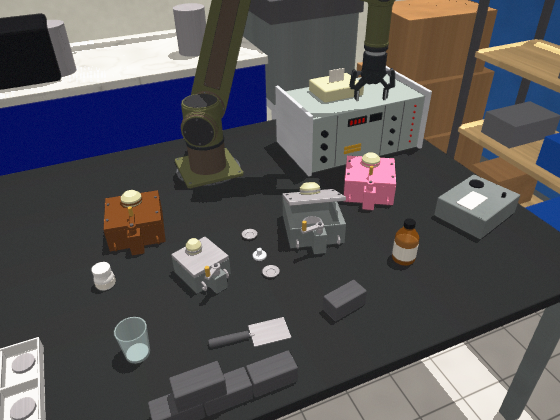

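View pics/side0.png

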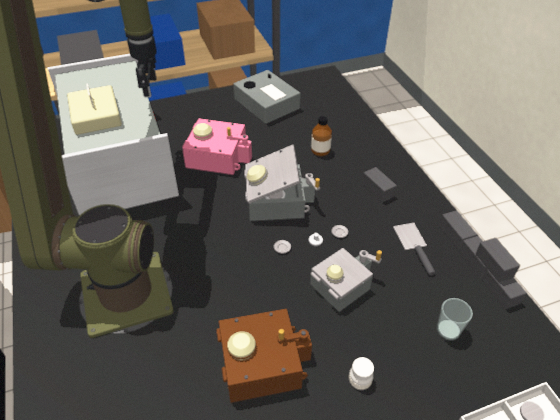

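View pics/wrist0.png

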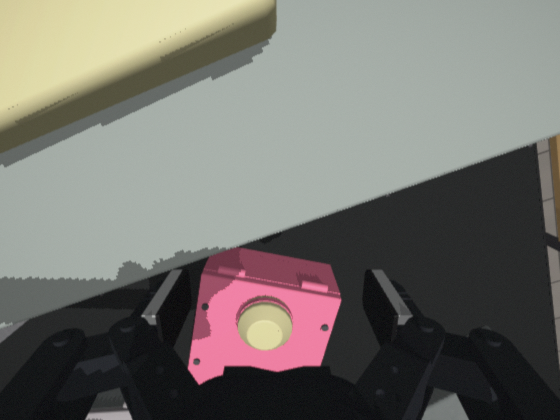

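Candidates, by scene pixel:
- Large grey chamber with raised lid (313,220), pin about (304,226): **the target**.
- Small grey chamber (200,262), pin (208,270): bystander.
- Brown (133,215) and pink (370,175) look-alikes: not meant.

I'll check the choice in close crops.

```bash
python3 - <<'E'
import cv2,numpy as np
a=cv2.imread("pics/scene0.png")[165:265,260:370]; b=cv2.imread("pics/side0.png")[135:225,230:340]
cv2.imwrite("pics/c1.png",cv2.resize(a,None,fx=6,fy=6,interpolation=cv2.INTER_CUBIC))
cv2.imwrite("pics/c2.png",cv2.resize(b,None,fx=6,fy=6,interpolation=cv2.INTER_CUBIC))
E
```

```text
(no output)
```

View pics/c1.png

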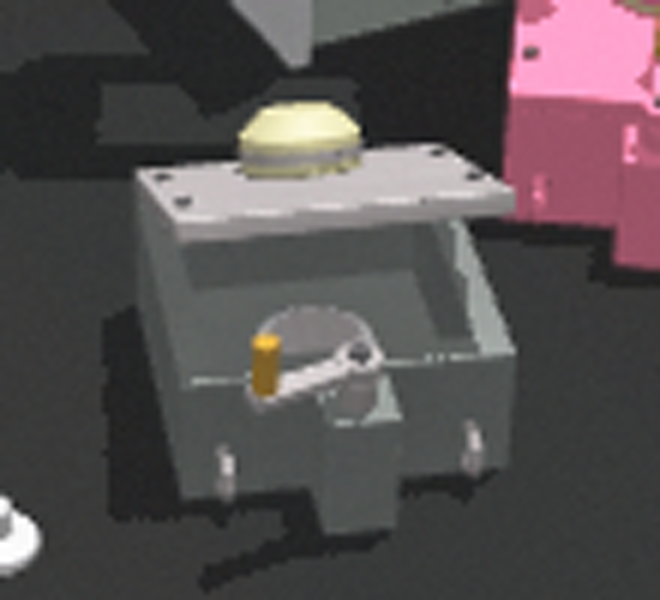

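View pics/c2.png

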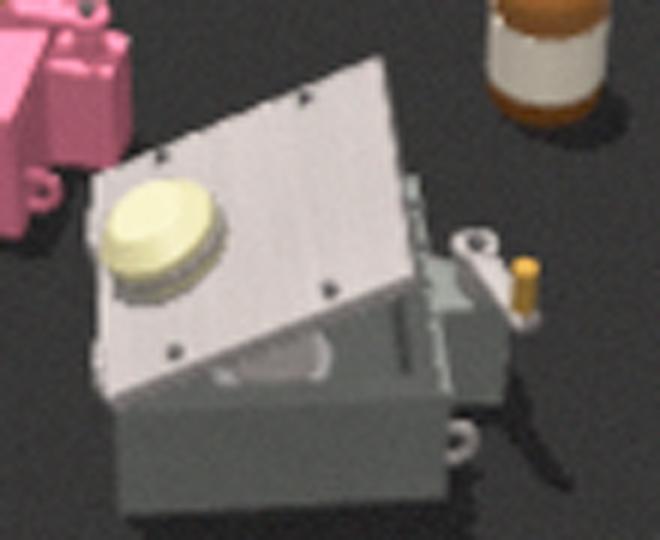

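```bash
cat > h.py <<'E'
import numpy as np
def load(n): return dict(np.load(n))
def ray(s,u,v):
    d=s["R"].T@np.array([(u-s["cx"])/s["fx"],(v-s["cy"])/s["fy"],1]); c=-s["R"].T@s["t"]; return c,d
def atz(s,u,v,z):
    c,d=ray(s,u,v); return c+d*(z-c[2])/d[2]
def tri(s1,p1,s2,p2):
    c1,d1=ray(s1,*p1);c2,d2=ray(s2,*p2)
    k=np.linalg.lstsq(np.c_[d1,-d2],c2-c1,rcond=None)[0]
    a=c1+k[0]*d1;b=c2+k[1]*d2; return (a+b)/2,np.linalg.norm(a-b)
E
python3 - <<'E'
from h import *
A=load("scene0.npz");B=load("side0.npz")
a=lambda u,v:(260+(u+.5)/6-.5,165+(v+.5)/6-.5)
b=lambda u,v:(230+(u+.5)/6-.5,135+(v+.5)/6-.5)
np.set_printoptions(precision=4,suppress=True)
for n,p,q,z in [("pin",(266,341),(526,264),.121),("piv",(361,352),(477,240),.095),("freeNear",(183,232),(413,275),None),("freeFar",(514,190),(380,58),None)]:
    print(n,*tri(A,a(*p),B,b(*q)), z and (atz(A,*a(*p),z),atz(B,*b(*q),z)))
print("box front edge",atz(A,*a(183,382),.07),atz(A,*a(515,350),.07))
print("side hinge corners",atz(B,*b(115,400),.082),atz(B,*b(92,175),.082), "box near-front",atz(B,*b(448,392),.07))
# lid plane
s=B;pts=[]
m=np.zeros((420,560),np.uint8)
import cv2
cv2.fillPoly(m,[np.array([b(240,150),b(365,85),b(395,255),b(250,320)],int)],1)
v,u=np.nonzero(m);z=s["z_map"][v,u];k=z>0;u,v,z=u[k],v[k],z[k]
P=np.c_[(u-s["cx"])/s["fx"]*z,(v-s["cy"])/s["fy"]*z,z]; P=(P-s["t"])@s["R"]
c=P.mean(0);n=np.linalg.svd(P-c)[2][2];n*=np.sign(n[2]);print("plane",c,n,"tilt",np.arccos(n[2]),len(P),np.abs((P-c)@n).mean())
print("dir",np.arctan2(-n[1],-n[0]))
E
```

```text
pin [0.5758 0.1112 0.1209] 0.0002997212695849081 (array([0.576, 0.111, 0.121]), array([0.5758, 0.1113, 0.121 ]))
piv [0.5725 0.1611 0.0956] 0.0007696776902107673 (array([0.5715, 0.1619, 0.095 ]), array([0.5728, 0.1611, 0.095 ]))
freeNear [0.513  0.0991 0.1438] 0.000787131922212026 None
freeFar [0.554  0.2475 0.149 ] 0.0014811080689010388 None
box front edge [0.5293 0.0912 0.07  ] [0.5722 0.2441 0.07  ]
side hinge corners [0.3765 0.1288 0.082 ] [0.415  0.2858 0.082 ] box near-front [0.5301 0.0914 0.07  ]
plane [0.4923 0.1785 0.131 ] [-0.4181  0.1231  0.9   ] tilt 0.4509873493684208 726 0.0016128305781060474
dir -0.28632262110092754
```

The crops confirm the choice: grey chamber, raised lid, and latch pin at scene (304,222), with the arm at about 1.91 rad. Next I'll press the lid.

```bash
cat >> h.py <<'E'
from scipy.spatial.transform import Rotation as Ro
TH=-0.27
d=np.array([np.cos(TH),np.sin(TH)]); l=np.array([-d[1],d[0]])
H=np.array([0.3945,0.2085])   # hinge mid, refined so that pivot = H+.18 d
PIV=np.array([0.5722,0.1612])
H=PIV-.18*d
def down(a):  # tool down, jaws along world yaw a
    y=np.array([np.cos(a),np.sin(a),0]);z=np.array([0,0,-1.]);x=np.cross(y,z)
    q=Ro.from_matrix(np.c_[x,y,z]).as_quat(); return [q[3],q[0],q[1],q[2]]
E
python3 - <<'E'
from h import *
from rig import ctrl
np.set_printoptions(precision=3,suppress=True)
for a in (TH+np.pi/2,TH-np.pi/2):
    print("press",ctrl.ik([*(H+.122*d),.2],down(a)))
for off in (np.pi/2,-np.pi/2):
  for lat in (1.91,1.4,.9,.4,0):
    ph=TH+np.pi+lat; p=PIV+.05*np.array([np.cos(ph),np.sin(ph)])
    print(off,lat,p,ctrl.ik([*p,.1],down(ph+off)))
E
```

```text
press [ 0.252  0.275  1.583 -0.     1.284 -1.049]
press [ 0.252  0.275  1.583 -0.     1.284  2.093]
1.5707963267948966 1.91 [0.576 0.111] [ 0.119  0.424  1.628 -0.     1.09   0.05 ]
1.5707963267948966 1.4 [0.551 0.116] [ 0.132  0.396  1.679 -0.     1.067  0.573]
1.5707963267948966 0.9 [0.532 0.132] [ 0.166  0.378  1.711 -0.     1.053  1.107]
1.5707963267948966 0.4 [0.523 0.155] [ 0.21   0.374  1.717 -0.     1.05   1.651]
1.5707963267948966 0 [0.524 0.175] [ 0.245  0.383  1.702 -0.     1.057  2.086]
-1.5707963267948966 1.91 [0.576 0.111] None
-1.5707963267948966 1.4 [0.551 0.116] [ 0.132  0.396  1.679 -0.     1.067 -2.568]
-1.5707963267948966 0.9 [0.532 0.132] [ 0.166  0.378  1.711 -0.     1.053 -2.035]
-1.5707963267948966 0.4 [0.523 0.155] [ 0.21   0.374  1.717 -0.     1.05  -1.49 ]
-1.5707963267948966 0 [0.524 0.175] [ 0.245  0.383  1.702 -0.     1.057 -1.056]
```

```bash
python3 - <<'E'
from h import *
from rig import ctrl
import cv2
np.set_printoptions(precision=3,suppress=True)
s=ctrl.state(); p=s["ee_pos"]
ctrl.move_l([p[0],p[1],.30],vel=.2)
o=down(TH+np.pi/2)
ctrl.move_to([*(H+.122*d),.20],o)
ctrl.gripper_to(0.0)
print(ctrl.state()["force"],ctrl.state()["time"],ctrl.state()["opening"])
r=ctrl.move_l([*(H+.126*d),.080],vel=.06,stop_force=14)
s=ctrl.state();print(r,s["ee_pos"],s["force"],s["time"])
for n in("scene","side"):
    f=ctrl.snapshot(n); cv2.imwrite(f"pics/{n}1.png",f["frame"][:,:,::-1])
a=cv2.imread("pics/scene1.png")[165:265,260:370]; b=cv2.imread("pics/side1.png")[135:225,230:340]
cv2.imwrite("pics/d1.png",np.hstack([cv2.resize(x,(400,360)) for x in(a,b)]))
E
```

```text
[-0.001 -0.31   0.796] 3.3 -0.000242985901958456
False [0.52  0.176 0.08 ] [-0.206 -0.614  1.112] 5.45
```

View pics/d1.png

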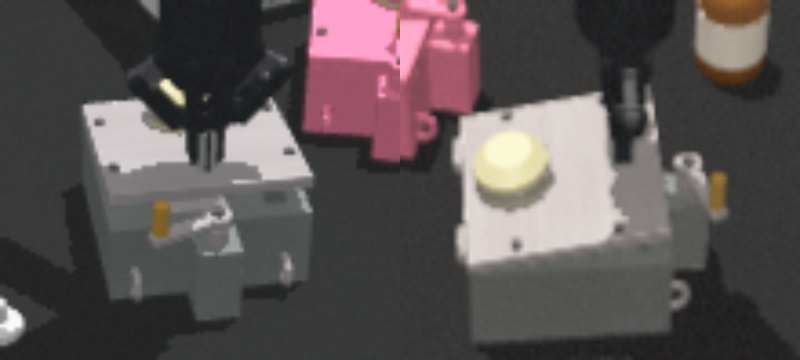

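The lid is nearly down, but a small gap still shows under its free edge. I'll press further until the force rises.

```bash
python3 - <<'E'
from h import *
from rig import ctrl
import cv2
np.set_printoptions(precision=3,suppress=True)
r=ctrl.move_l([*(H+.128*d),.064],vel=.03,stop_force=14)
s=ctrl.state();print(r,s["ee_pos"],s["force"],s["time"])
f=ctrl.snapshot("scene");cv2.imwrite("pics/scene2.png",f["frame"][:,:,::-1])
p=s["ee_pos"]; ctrl.move_l([p[0],p[1],.17],vel=.15)
print(ctrl.state()["force"])
for n in("scene","side"):
    f=ctrl.snapshot(n); cv2.imwrite(f"pics/{n}3.png",f["frame"][:,:,::-1]);np.savez(f"{n}3.npz",**f)
c=lambda n:cv2.resize(cv2.imread(n)[165:265,260:370],(400,360))
b=cv2.resize(cv2.imread("pics/side3.png")[135:225,230:340],(400,360))
cv2.imwrite("pics/d2.png",np.hstack([c("pics/scene3.png"),b]))
E
```

```text
False [0.521 0.175 0.063] [-0.711 -0.332 -0.339] 6.2333
[-0.348 -0.064 -0.676]
```

View pics/d2.png

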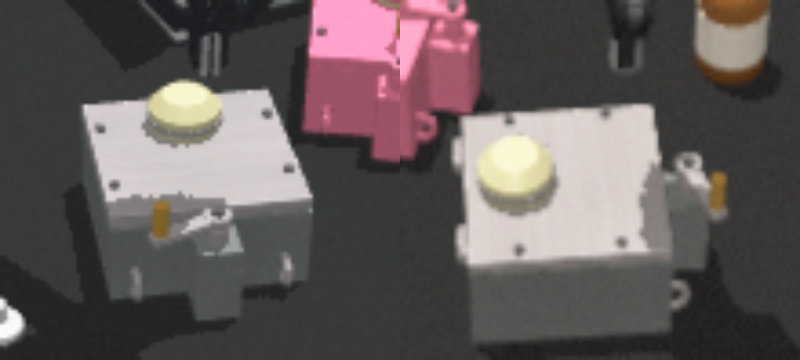

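```bash
python3 - <<'E'
from h import *
from rig import ctrl
import cv2
np.set_printoptions(precision=4,suppress=True)
B=load("side3.npz");A=load("scene3.npz")
print(ctrl.state()["ee_pos"],ctrl.grip_depth)
uv=lambda s,X:(lambda c:(c[:2]/c[2]*s["fx"]+[s["cx"],s["cy"]]))(s["R"]@np.array(X)+s["t"])
for nm,s in(("side",B),("scene",A)):
    print(nm,"tcp px",uv(s,ctrl.state()["ee_pos"]))
    m=np.zeros((420,560),np.uint8)
    poly=np.array([uv(s,[*(H+r*d+k*l),.082]) for r,k in((.085,-.06),(.15,-.06),(.15,.06),(.085,.06))],int)
    cv2.fillPoly(m,[poly],1); v,u=np.nonzero(m);z=s["z_map"][v,u]
    P=np.c_[(u-s["cx"])/s["fx"]*z,(v-s["cy"])/s["fy"]*z,z]; P=(P-s["t"])@s["R"]
    c=np.median(P,0);k=np.abs(P[:,2]-c[2])<.015;P=P[k];c=P.mean(0);n=np.linalg.svd(P-c)[2][2];n*=np.sign(n[2]);print(c,n,k.mean(),"tilt along d",n[:2]@d)
a=cv2.imread("pics/scene3.png")[130:230,270:350];b=cv2.imread("pics/side3.png")[110:210,240:320]
cv2.imwrite("pics/d3.png",np.hstack([cv2.resize(x,(400,500),interpolation=cv2.INTER_CUBIC) for x in(a,b)]))
E
```

```text
[0.5201 0.1748 0.1687] 0.0187
side tcp px [291.1459 156.334 ]
[0.5097 0.1768 0.0842] [-0.0054  0.009   0.9999] 0.9969135802469136 tilt along d -0.007594264709011936
scene tcp px [316.2752 190.491 ]
[0.5119 0.1764 0.0834] [-0.024   0.0105  0.9997] 0.9834983498349835 tilt along d -0.02589206384819561
```

View pics/d3.png

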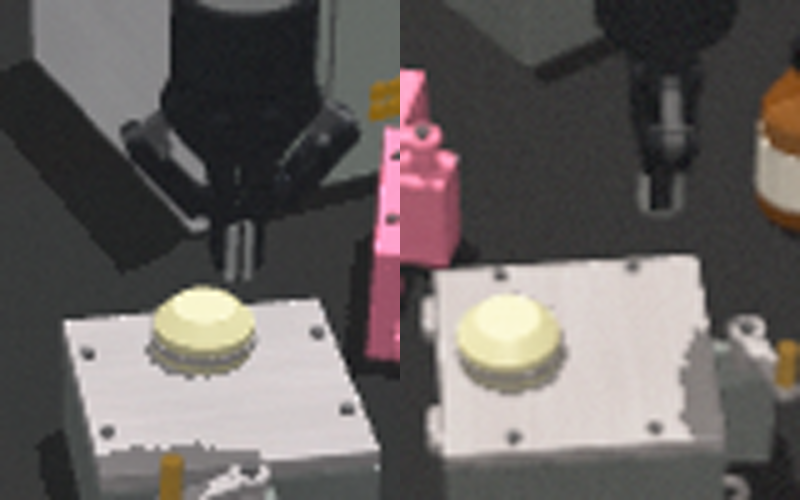

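The lid reads about 0.01–0.02 rad from flat, and contact force was nil. The visible fingertips sit about 16–19 mm short of the nominal TCP. I'll press again, lower, until the force stop trips.

```bash
python3 - <<'E'
from h import *
from rig import ctrl
import cv2
np.set_printoptions(precision=4,suppress=True)
ctrl.move_l([*(H+.130*d),.075],vel=.15)
r=ctrl.move_l([*(H+.130*d),.045],vel=.03,stop_force=14)
s=ctrl.state();print(r,s["ee_pos"],s["force"],s["time"])
p=s["ee_pos"]; ctrl.move_l([p[0],p[1],.17],vel=.15)
uv=lambda s,X:(lambda c:(c[:2]/c[2]*s["fx"]+[s["cx"],s["cy"]]))(s["R"]@np.array(X)+s["t"])
for n in("scene","side"):
    s=ctrl.snapshot(n); cv2.imwrite(f"pics/{n}4.png",s["frame"][:,:,::-1]);np.savez(f"{n}4.npz",**s)
    m=np.zeros((420,560),np.uint8)
    poly=np.array([uv(s,[*(H+r*d+k*l),.082]) for r,k in((.085,-.06),(.15,-.06),(.15,.06),(.085,.06))],int)
    cv2.fillPoly(m,[poly],1); v,u=np.nonzero(m);z=s["z_map"][v,u]
    P=np.c_[(u-s["cx"])/s["fx"]*z,(v-s["cy"])/s["fy"]*z,z]; P=(P-s["t"])@s["R"]
    c=np.median(P,0);k=np.abs(P[:,2]-c[2])<.015;P=P[k];c=P.mean(0);n=np.linalg.svd(P-c)[2][2];n*=np.sign(n[2]);print(c,n,k.mean(),"tilt along d",n[:2]@d)
print(ctrl.state()["time"])
E
```

```text
True [0.5246 0.1746 0.0612] [-1.122  -0.9148  7.2069] 8.6167
[0.5097 0.1777 0.0815] [-0.0061  0.0006  1.    ] 0.9867986798679867 tilt along d -0.006015425500869436
[0.5105 0.1787 0.0823] [0.0002 0.0035 1.    ] 0.9938271604938271 tilt along d -0.0007030043865235684
9.5917
```

The lid is now flat: depth gives 81.5–82.3 mm and a tilt of 0.006 rad or less. Next I open the jaws a little, hover over the pin and check alignment and fingertip height.

```bash
python3 - <<'E'
from h import *
from rig import ctrl
import cv2
np.set_printoptions(precision=4,suppress=True)
lat=1.91; ph=TH+np.pi+lat; p=PIV+.05*np.array([np.cos(ph),np.sin(ph)])
ctrl.move_to([*p,.145],down(ph+np.pi/2))
ctrl.gripper_to(.03)
s=ctrl.state();print(s["ee_pos"],s["opening"],s["time"])
for n,x,y in(("scene",270,160),("side",270,110)):
    f=ctrl.snapshot(n);np.savez(f"{n}5.npz",**f)
    cv2.imwrite(f"pics/{n}5.png",cv2.resize(f["frame"][y:y+100,x:x+100,::-1],(600,600),interpolation=cv2.INTER_CUBIC))
f=ctrl.snapshot("wrist");cv2.imwrite("pics/wrist5.png",f["frame"][:,:,::-1])
E
```

```text
[0.5756 0.1115 0.1451] 0.030250494932778416 11.025
```

View pics/scene5.png

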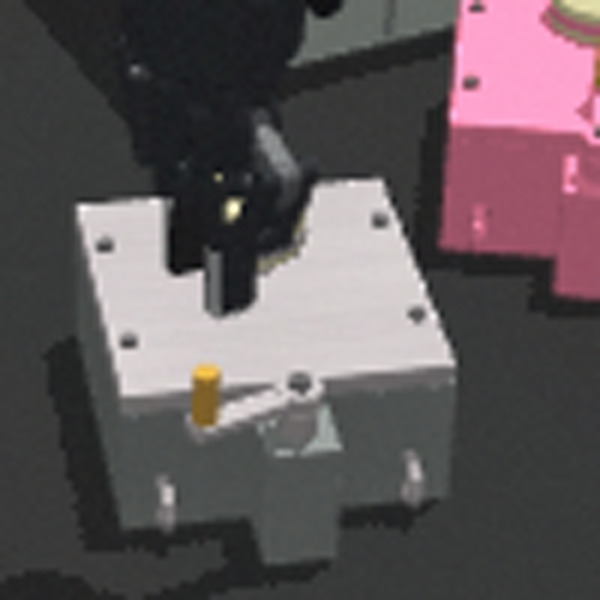

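View pics/side5.png

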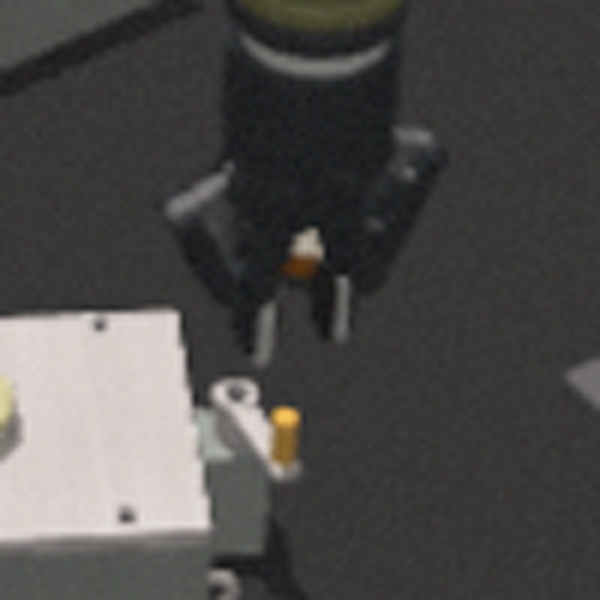

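View pics/wrist5.png

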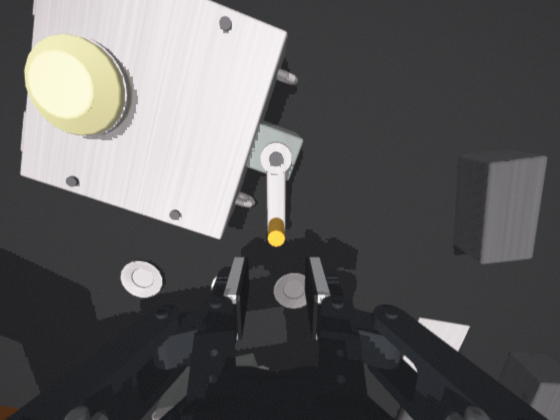

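```bash
python3 - <<'E'
from h import *
np.set_printoptions(precision=4,suppress=True)
A=load("scene5.npz");B=load("side5.npz")
a=lambda u,v:(270+(u+.5)/6-.5,160+(v+.5)/6-.5)
b=lambda u,v:(270+(u+.5)/6-.5,110+(v+.5)/6-.5)
print(tri(A,a(232,312),B,b(338,340)),tri(A,a(185,272),B,b(260,362)))
print(tri(A,a(207,370),B,b(287,413)),tri(A,a(300,380),B,b(237,391)))
E
```

```text
(array([0.5974, 0.1104, 0.1654]), np.float64(0.006401125697032642)) (array([0.5581, 0.1078, 0.1635]), np.float64(0.0026138209126257686))
(array([0.5763, 0.1113, 0.1216]), np.float64(0.00010473471246683979)) (array([0.5721, 0.1605, 0.0961]), np.float64(0.001681428092502897))
```

```bash
python3 - <<'E'
from h import *
from rig import ctrl
import cv2
np.set_printoptions(precision=4,suppress=True)
p=ctrl.state()["ee_pos"]
r=ctrl.move_l([p[0],p[1],.080],vel=.08,stop_force=8)
s=ctrl.state();print(r,s["ee_pos"],s["force"],s["time"])
if not r:
    ctrl.gripper_to(.017)
    s=ctrl.state();print(s["opening"],s["force"],s["time"])
for n,x,y in(("scene",270,160),("side",270,110)):
    f=ctrl.snapshot(n)
    cv2.imwrite(f"pics/{n}6.png",cv2.resize(f["frame"][y:y+100,x:x+100,::-1],(400,400),interpolation=cv2.INTER_CUBIC))
cv2.imwrite("pics/d6.png",np.hstack([cv2.imread("pics/scene6.png"),cv2.imread("pics/side6.png")]))
f=ctrl.snapshot("wrist");cv2.imwrite("pics/wrist6.png",f["frame"][:,:,::-1])
E
```

```text
False [0.5761 0.1115 0.0804] [ 0.2074 -0.1684  0.7956] 12.1417
0.017235904374216626 [-1.1857 -0.2193  0.065 ] 12.425
```

View pics/d6.png

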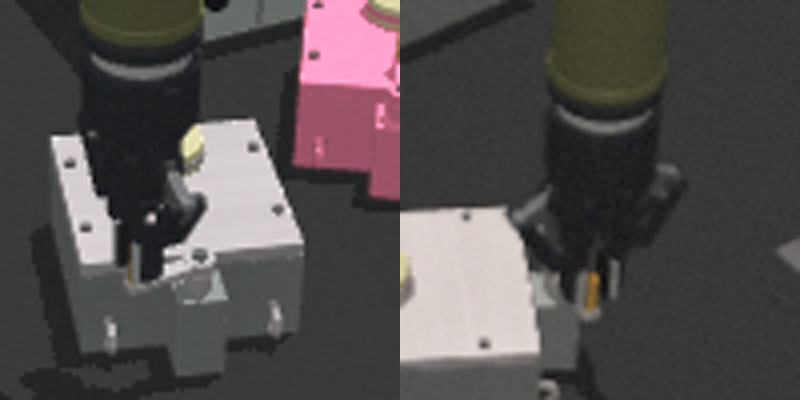

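View pics/wrist6.png

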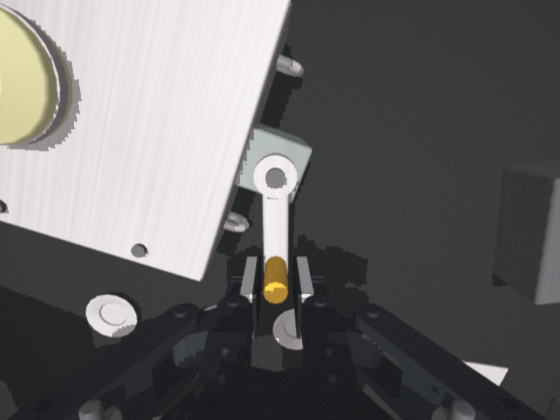

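The pin is caged between the pads: wrist view, pin (276,285), pads at x≈250 and 305. Next I'll swing it along the arc.

```bash
python3 - <<'E'
from h import *
from rig import ctrl
import cv2
np.set_printoptions(precision=3,suppress=True)
def go(lat,**k):
    ph=TH+np.pi+lat; p=PIV+.048*np.array([np.cos(ph),np.sin(ph)])
    return ctrl.move_l([*p,.080],down(ph+np.pi/2),**k)
for lat in np.linspace(1.91,0.03,13)[1:]:
    r=go(lat,vel=.03,stop_force=15)
    s=ctrl.state()
    print(round(lat,2),r,s["force"],round(s["time"],2))
    if r: break
else:
    print(go(-.06,vel=.015,stop_force=5),ctrl.state()["force"])
for n,x,y in(("scene",260,160),("side",240,110)):
    f=ctrl.snapshot(n)
    cv2.imwrite(f"pics/{n}7.png",cv2.resize(f["frame"][y:y+100,x:x+100,::-1],(400,400),interpolation=cv2.INTER_CUBIC))
cv2.imwrite("pics/d7.png",np.hstack([cv2.imread("pics/scene7.png"),cv2.imread("pics/side7.png")]))
f=ctrl.snapshot("wrist");cv2.imwrite("pics/wrist7.png",f["frame"][:,:,::-1])
print(ctrl.state()["ee_pos"],ctrl.state()["time"])
E
```

```text
1.75 False [0.239 0.092 0.27 ] 12.99
1.6 False [-0.079 -0.078 -0.377] 13.39
1.44 False [ 0.012  0.713 -0.06 ] 13.79
1.28 False [0.35  0.076 0.761] 14.19
1.13 False [0.888 0.156 0.07 ] 14.59
0.97 False [0.348 0.542 0.388] 14.99
0.81 False [-0.087  0.188  1.13 ] 15.39
0.66 False [-0.223  0.319  0.522] 15.79
0.5 False [-0.012  0.244  0.047] 16.19
0.34 False [-0.859  0.252 -0.022] 16.59
0.19 False [ 0.181 -0.836 -1.132] 16.99
0.03 False [-0.042  0.145 -0.58 ] 17.39
False [-0.703 -0.802  0.632]
[0.527 0.176 0.08 ] 17.9833
```

View pics/d7.png

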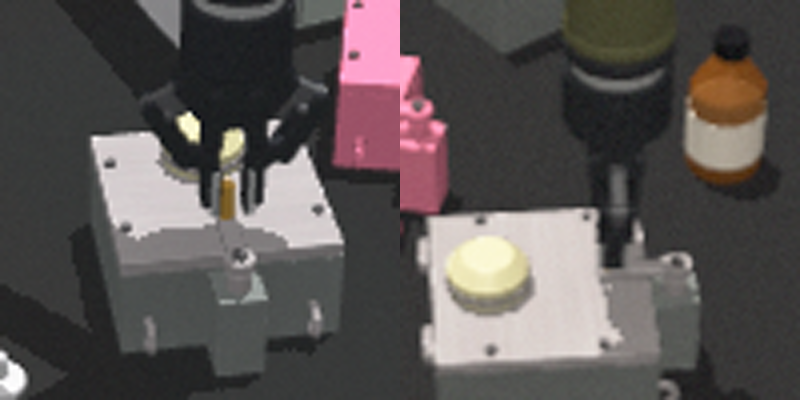

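View pics/wrist7.png

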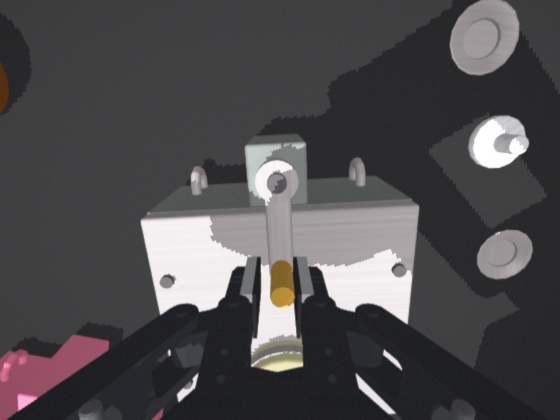

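```bash
python3 - <<'E'
from h import *
from rig import ctrl
import cv2
np.set_printoptions(precision=3,suppress=True)
ph=TH+np.pi-.06
for lat in (-.12,-.18):
    p=PIV+.048*np.array([np.cos(TH+np.pi+lat),np.sin(TH+np.pi+lat)])
    r=ctrl.move_l([*p,.080],down(ph+np.pi/2),vel=.01,stop_force=5)
    s=ctrl.state();print(lat,r,s["force"],s["ee_pos"],s["time"])
    if r or np.linalg.norm(s["force"])>3: break
p=s["ee_pos"]
ctrl.gripper_to(.03)
ctrl.move_l([p[0],p[1],.16],vel=.15)
p=PIV-.05*d-np.array([.12,0]); ctrl.move_l([p[0],p[1],.28],vel=.2)
for n,x,y in(("scene",260,160),("side",240,110)):
    f=ctrl.snapshot(n);np.savez(f"{n}8.npz",**f);cv2.imwrite(f"pics/{n}8full.png",f["frame"][:,:,::-1])
    cv2.imwrite(f"pics/{n}8.png",cv2.resize(f["frame"][y:y+100,x:x+100,::-1],(600,600),interpolation=cv2.INTER_CUBIC))
f=ctrl.snapshot("wrist");np.savez("wrist8.npz",**f);cv2.imwrite("pics/wrist8.png",f["frame"][:,:,::-1])
print(ctrl.state()["time"])
E
```

```text
-0.12 True [ 0.387 -0.961  0.235] [0.526 0.176 0.08 ] 18.225
20.3583
```

View pics/scene8.png

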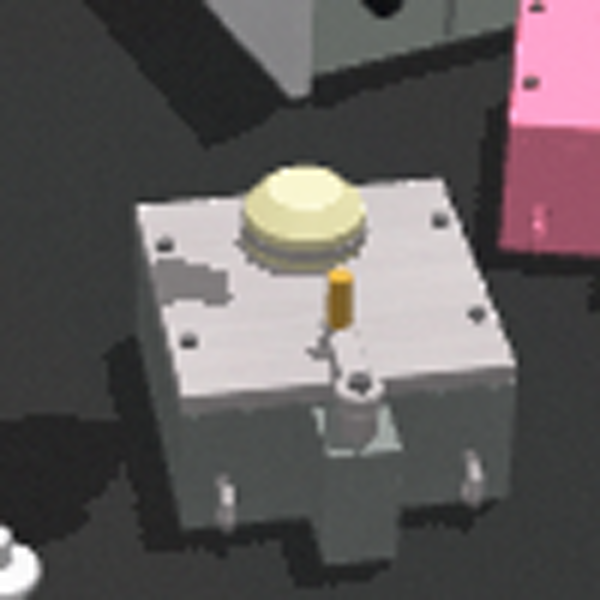

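View pics/side8.png

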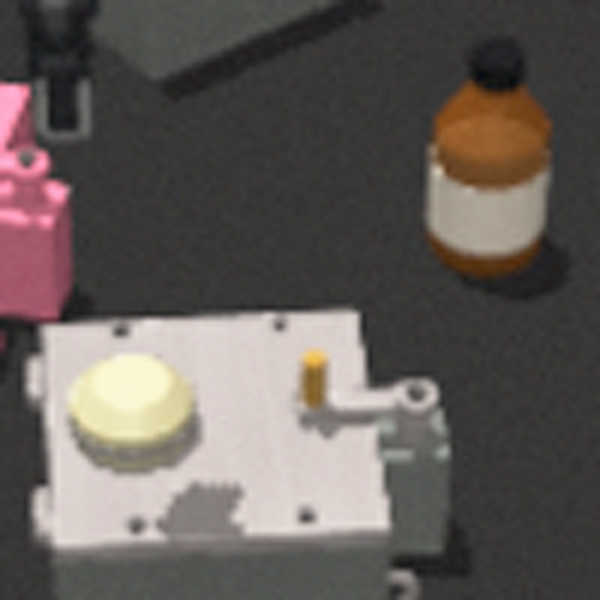

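View pics/wrist8.png

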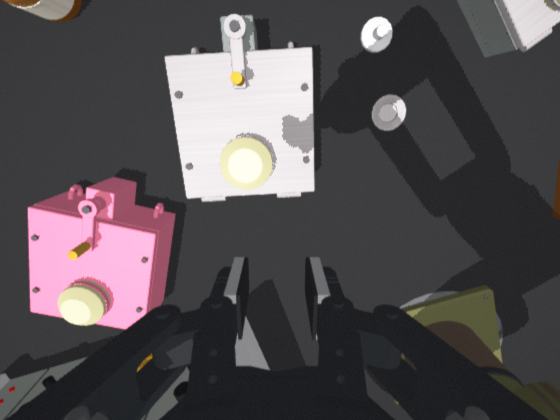

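```bash
python3 - <<'E'
from h import *
import cv2
np.set_printoptions(precision=4,suppress=True)
A=load("scene8.npz");B=load("side8.npz")
a=lambda u,v:(260+(u+.5)/6-.5,160+(v+.5)/6-.5)
b=lambda u,v:(240+(u+.5)/6-.5,110+(v+.5)/6-.5)
P,e=tri(A,a(341,274),B,b(315,357));Q,e2=tri(A,a(360,381),B,b(417,393))
w=(P-Q)[:2];print(P,e,Q,e2,"lat",np.arctan2(w[1],w[0])-TH-np.pi,np.linalg.norm(w))
# lid orientation: free-edge & side corners (z .082)
c=[atz(A,*a(182,396),.082),atz(A,*a(515,362),.082),atz(A,*a(136,206),.082),atz(A,*a(443,181),.082)]
cb=[atz(B,*b(388,530),.082),atz(B,*b(360,312),.082),atz(B,*b(55,548),.082),atz(B,*b(43,325),.082)]
for k in(c,cb):
    print(np.round(k,4).tolist());f=k[1]-k[0];h=k[3]-k[2];s1=k[0]-k[2];s2=k[1]-k[3]
    print([np.arctan2(-x[0],x[1]) for x in(f,h)],[np.arctan2(x[1],x[0]) for x in(s1,s2)])
uv=lambda s,X:(lambda c:(c[:2]/c[2]*s["fx"]+[s["cx"],s["cy"]]))(s["R"]@np.array(X)+s["t"])
for s in(A,B):
    m=np.zeros((420,560),np.uint8)
    poly=np.array([uv(s,[*(H+r*d+k*l),.082]) for r,k in((.085,-.06),(.15,-.06),(.15,-.02),(.085,-.02))],int)
    cv2.fillPoly(m,[poly],1); v,u=np.nonzero(m);z=s["z_map"][v,u]
    X=np.c_[(u-s["cx"])/s["fx"]*z,(v-s["cy"])/s["fy"]*z,z]; X=(X-s["t"])@s["R"];print("lid z",np.median(X[:,2]))
E
```

```text
[0.5238 0.1746 0.1205] 0.00094229536756627 [0.5719 0.1604 0.0952] 0.002194667288329654 lat -0.017554271858408743 0.05018733851382385
[[0.532, 0.0895, 0.082], [0.5733, 0.2425, 0.082], [0.3804, 0.1323, 0.082], [0.4255, 0.2845, 0.082]]
[np.float64(-0.2637190172316255), np.float64(-0.28792519360248825)] [np.float64(-0.2751195380260441), np.float64(-0.27683490733847016)]
[[0.5281, 0.0878, 0.082], [0.5743, 0.2387, 0.082], [0.3769, 0.1301, 0.082], [0.4202, 0.2839, 0.082]]
[np.float64(-0.2972900651848143), np.float64(-0.27436109607257664)] [np.float64(-0.27262732750180596), np.float64(-0.28519393935113274)]
lid z 0.0814705266156829
lid z 0.08260359022800687
```

The latch sits at its stop: measured angle -0.01 ± 0.02 rad from straight across, allowing for a lid yaw of -0.28. The lid is flat at about 82 mm and the robot is clear, so I'll hand in.

```bash
python3 -c "
from rig import ctrl
ctrl.hand_in(); print(ctrl.state()['time'])"
```

```text
the job is handed in; nothing more can be done
the job is handed in; nothing more can be done
```

The job is done and handed in at about 20.4 s. The large grey chamber's lid is shut, its latch arm points straight across the lid, and the gripper has let go and moved clear.

- **Lid:** It took three presses. The first two stopped slightly short, because the real fingertips sit about 19 mm behind the reported tool point. The third stopped on contact force. Depth readings afterwards put the lid at 81.5–82.6 mm (82 expected), with a tilt of 0.006 rad or less.
- **Latch:** I held the pin loosely between the jaws and swung the arm from about 1.91 rad until the force stop tripped at its end stop. With the robot withdrawn, the angle measured about -0.01 ± 0.02 rad.
- **Other chambers:** I did not go near the small chamber, the brown one or the pink one. I took no separate measurement of the small latch at the end.

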